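Hasp and snap hook on a slant-front tool chest

ROBOT

A 6-joint arm with a two-finger parallel gripper is mounted at the origin on the work surface. World frame = base frame: x ahead of the robot, y to its left, z up, the work surface at z = 0. Lengths are in m, angles in rad, forces in N, time in s.
With the tool pointing down it reaches from about 0.35 to 0.975 m from the base axis. Payload 4.9 kg.
Tool frame: the origin (TCP) lies between the finger pads; the fingertips stand 19 mm ahead of it and the grasp point (between the pads) is the TCP; z points along the fingers, y is the line along which they close (so a half turn about z gives the same grasp; the last joint's range is limited). The gripper opens to 85 mm and grips with 20 to 120 N. Pads are 22 mm wide; open, the fingers measure 114 mm over their backs; the gripper's body (76 mm by 85 mm) begins 54 mm behind the grasp point. The pads swing forward as they close: fully open they stand 13 mm farther back than shut.
Start: joints at [1.075, 0.053, 1.613, -0, 1.476, -0.119], TCP at [0.23, 0.581, 0.218] pointing down, gripper open.
Joint ranges: [-3.01, 3.01], [-1.01, 2.22], [0.06, 2.58], [-1.02, 4.17], [0.09, 2.62], [-3.14, 3.14]. Speed limits (rad/s): [2.57, 2.57, 3.14, 3.14, 3.14, 3.14].

INTERFACE

Orientations are given as a rotation vector (axis times angle).
In Python, from station import ctrl gives the robot as it stands. The module is installed in compiled form; this text tells all that it offers.
- The arm moves only by the tool servo_tool, never from a script. Its argument "increments" is a list that holds one entry, the list of rows, each a list of 5 numbers: the finger opening in cm, from 0 to 8.54, then the shift along the tool's x, y, z in cm, then the turn about the tool's z in degrees. A call has 1 to 5 rows; each row is the pose to reach, as a shift and turn from the pose commanded when the call began, along the tool's axes at that moment; what a row does not reach only later rows make up. A row lasts 1/10 s, in which the tool goes at most 50 mm and 8.59 degrees, less where a joint would pass 70% of its speed; a pose out of reach is approached as far as the arm can. A call with a gripper value outside its range is refused whole. The fingers move at their own pace and stop on an object; "newtons" is the grip in N (left out, the last holds). Time passes only in rows, so rows that repeat a pose let the fingers close. It gives the time, the measured TCP pose, the force, the opening and the grip force at its end, in the units of the state.
- ctrl.get_obs(): the state, without advancing time (a new reading comes with each control period).
- ctrl.get_image(name): name is "scene" or "top" or "wrist"; returns a dict with "img" (400x640x3 uint8, red, green, blue), "fx", "fy", "cx", "cy" (pixels), "rvec" (rotation vector, rad) and "tvec" (3), from world to camera coordinates, as OpenCV has them; the wrist camera has in their place "mount" (4x4, takes a point from camera to tool coordinates, whose origin is the TCP and whose axes are the flange's). Camera axes: x right, y down, z forward; pixel columns grow to the right and rows downward; lengths in m; the calibration is good to about 2 mm. A picture is of the moment at which its call begins: read the wrist's pose just before it. There is no depth.
- ctrl.finish_job(): hands the job in; it is judged then, once.
The state is a dict: "t": time; "q": joint angles; "dq": joint speeds; "effort": joint torques, N m; "tool_pos": TCP position; "tool_rot": TCP orientation; "contact_force": force on the tool from outside, world axes, zero at the start; "wrist_torque": the same for the moment, N m; "opening": finger opening in m; "grip_force": force on a finger pad.
Only numpy, scipy, OpenCV 4.12 (cv2) and the standard library are available. Lean on these libraries where they do the work, as an engineer would, in place of code of your own. Each camera call takes 0.05 s, during which the arm holds its last target. There are 200 camera calls.

TASK

Secure the slant-front tool chest on the bench: fold its steel hasp strap down flat over the staple, then take the spring snap hook lying on the bench and clip it through the staple, pushing its gate open against the staple until the gate springs shut behind it. Leave the hook on the staple and the other tools where they are.

Things in the scene. Friction and masses are not known exactly. Their poses are not given: they have to be found in the camera images.
- chest: Wooden slant-front tool chest, fixed, 310 deep (x) x 320 wide (y) x 194 high. Origin: centre of underside; x points from its front (robot side) to its back. Front lip 40 high at x = -155; from it a flat panel slopes up at 38 degrees from level to an edge at x = +42, z = 194; behind the edge a level ledge. Hasp and staple sit on the slope, on the centre line y = 0.
- staple: Fixed steel staple, a U of 7.5 mm rod standing square out of the panel. Origin: middle of its foot on the panel, 84 mm down from the edge; x up the slope (away from robot), y left, z straight out of the panel (its roll, pitch are 0, -0.663). Legs at x = -22 and +22; rod's top 28.5 above the panel. Hole looks along y: 36.5 long, 16 high (z 5 to 21) with the hasp down.
- staple_low (a point): Point on the axis of the staple's lower leg (nearer the robot), 13 mm above the sloping panel, mid-height of the hole.
- staple_high (a point): The same on the staple's upper leg, 44 mm farther up the slope.
- hasp (a joint): Hasp strap's angle (rad): 0 = flat over the staple, 1.57 = square to the slope, 2.3 = stop. Starts 1.45 to 2.05. Stiff hinge: stays where left, moves under 0.09 to 0.16 N m, does not catch on the staple. Strap 3 mm thick, 44 wide, reaches 128 from the pin; slot 14 wide from 52 to 116 mm lets the staple through; the part 5 to 52 mm from the pin is plain. Closed, its top is 5 above the panel.
- hasp_hinge (a point): Middle of the hasp's pin, which runs along the chest's y at the upper edge of the slope, 3.5 mm above the panel's plane.
- hasp_tip (a point): Middle of the hasp strap's free end, 128 mm from the pin.
- snap_hook: Loose spring snap hook of 9 mm steel wire, 117 long, 41 wide, 0.15 kg, lying flat on the bench left or right of the chest. Origin on its underside (wire centre at z = 4.5); x along it to the round bow, y to the gate side, z up. Bow: half circle of centre-line radius 16 about (36, 0), outermost x = 56.5, ending in the nose at (34, 16). Spine at y = -11 to -16. Gate on the +y side.
- hook_tail (a point): Middle of the snap hook's tail, at (-31, 0, 4.5) of the hook: two straight parallel wires from x = -46 to -14, 31 mm wide outside; the place to grip, across the width.
- hook_bow (a point): Centre of the snap hook's bow, at (36, 0, 4.5) of the hook, where a rod ends up. A rod of the staple's size pushes the gate in at hook x = 17 to 25; then, at y = 1 to 8, it must be drawn about 20 mm towards the bow (x 35 to 43) to pass the gate's tip, so that the gate springs shut behind it.
- gate (a joint): Snap hook's gate (rad): 0 = shut against the nose, opens inwards only, to 0.56. Spring 0.045 N m when shut, 0.15 N m fully open (1 to 4 N at the tip). Gate rod 7.5 mm, 40 long, hinged at (-12, 11) of the hook.
- gate_tip (a point): Free end of the gate, at (28, 15.5) of the hook when shut.
- s_hook: Loose plain open S-hook of 8 mm wire, about 120 long and 44 wide, no gate, lying flat on the bench on the other side of the chest. Not to be disturbed. Origin at its centre, on its underside.
- tape: Loose tape measure, black block 72 x 40 x 66 high with round yellow sides, standing on the chest's ledge beside the hasp. Not to be disturbed. Origin: centre of its underside.
- chisel: Loose chisel with wooden handle, about 277 long, 30 thick, lying on the bench to the left of the chest. Not to be disturbed. Origin on its underside at the bolster, x towards the blade.
- try_square: Loose try square, dark wooden stock 115 x 22 x 18 and a 190 mm blade at right angles, lying on the bench to the right of the chest. Not to be disturbed. Origin: on its underside, near the middle of the stock.
Mind the look-alikes: they are no part of the job. Leave any purple or yellow look-alike of the snap_hook alone.

How it is judged:
On the way, in this order (a step that is already met when the one before it is completed fails the run):
1. the hasp strap is folded flat over the staple (value of joint hasp below 0.1 rad), for 0.2 s.
2. the snap hook's gate is pushed open at the staple (value of joint gate above 0.15 rad and value of joint hasp below 0.12 rad and (distance between gate_tip and staple_low below 0.035 m or distance between gate_tip and staple_high below 0.035 m)), for 0.05 s.
At the end, for the whole second after the job is handed in: The hasp is flat over the staple (within 0.12 rad), the snap hook has exactly one leg of the staple inside its closed outline (the hook threaded through the staple, lying against the panel), its gate is shut (within 0.06 rad) and it is released and at rest (value of joint hasp below 0.12 rad and value of joint gate below 0.06 rad and linear speed of snap_hook below 0.02 m/s and (((x of staple_low in the frame of snap_hook between -0.052 and 0.048 m and y of staple_low in the frame of snap_hook between -0.014 and 0.014 m and z of staple_low in the frame of snap_hook between -0.009 and 0.025 m) and not (x of staple_high in the frame of snap_hook between -0.052 and 0.048 m and y of staple_high in the frame of snap_hook between -0.014 and 0.014 m and z of staple_high in the frame of snap_hook between -0.009 and 0.025 m)) or ((x of staple_high in the frame of snap_hook between -0.052 and 0.048 m and y of staple_high in the frame of snap_hook between -0.014 and 0.014 m and z of staple_high in the frame of snap_hook between -0.009 and 0.025 m) and not (x of staple_low in the frame of snap_hook between -0.052 and 0.048 m and y of staple_low in the frame of snap_hook between -0.014 and 0.014 m and z of staple_low in the frame of snap_hook between -0.009 and 0.025 m)))); the robot touches nothing.
It fails at once if the tape measure is disturbed (moved 20 mm) (distance of tape from where it was at the start of the episode above 0.02 m).
It fails at once if the S-hook is disturbed (moved 20 mm) (distance of s_hook from where it was at the start of the episode above 0.02 m).
It fails at once if the chisel is disturbed (moved 20 mm) (distance of chisel from where it was at the start of the episode above 0.02 m).
It fails at once if the try square is disturbed (moved 20 mm) (distance of try_square from where it was at the start of the episode above 0.02 m).
It also fails if it takes over 53 s, if anything falls off the work surface, if the arm or the gripper's body presses on something with over 40 N, if the wrist force passes 120 N, or if a joint passes its speed limit or range.

## Working session

There is one attempt and no reset: what is moved stays moved. The work goes in short steps, Python scripts to look and compute and a tool call to move; the robot and the scene stay as the last step left them, time stands still between calls to the robot, and variables do not carry over. Pictures are saved under pics/ and viewed, at most 10 in all, crops included, and the job is handed in when it is done.

Besides the shell and the picture viewer there is one more tool, called after "Emit:" by a JSON object that holds its "fn" and its "kwargs". servo_tool: Moves the arm, as the interface text tells. Its arguments: {"type":"object","properties":{"increments":{"type":"array"},"newtons":{"type":"number"}},"required":["increments"]}

```bash
mkdir -p pics; cat > h.py <<'E'
import numpy as np, cv2, pickle
from scipy.spatial.transform import Rotation as R
from station import ctrl
def grab(name, fn=None):
    o=ctrl.get_obs(); d=ctrl.get_image(name); d=dict(d)
    if name=='wrist':
        T=np.eye(4); T[:3,:3]=R.from_rotvec(o['tool_rot']).as_matrix(); T[:3,3]=o['tool_pos']
        W=np.linalg.inv(T@np.array(d['mount']))
        d['rvec']=R.from_matrix(W[:3,:3]).as_rotvec(); d['tvec']=W[:3,3]
    if fn:
        cv2.imwrite('pics/'+fn+'.png',d['img'][:,:,::-1]); pickle.dump(d,open('pics/'+fn+'.pkl','wb'))
    return d
def load(fn): return pickle.load(open('pics/'+fn+'.pkl','rb'))
def K(d): return np.array([[d['fx'],0,d['cx']],[0,d['fy'],d['cy']],[0,0,1.]])
def ray(d,u,v):
    Rm=R.from_rotvec(np.ravel(d['rvec'])).as_matrix(); c=-Rm.T@np.ravel(d['tvec'])
    return c, Rm.T@np.array([(u-d['cx'])/d['fx'],(v-d['cy'])/d['fy'],1])
def onz(d,u,v,z):
    c,r=ray(d,u,v); return c+r*(z-c[2])/r[2]
def proj(d,P):
    return cv2.projectPoints(np.atleast_2d(np.array(P,float)),np.ravel(d['rvec']),np.ravel(d['tvec']),K(d),None)[0][:,0]
def st():
    o=ctrl.get_obs(); print(o['t'],np.round(o['tool_pos'],4),np.round(R.from_rotvec(o['tool_rot']).as_matrix(),3).tolist(),np.round(o['contact_force'],1),o['opening'],o['grip_force'])
E
python3 - <<'E'
from h import *
st()
a=grab('top','top0');b=grab('scene','scene0')
for d in(a,b):print(d['fx'],ray(d,320,200))
E
```

```text
0.0 [0.2297 0.5806 0.2168] [[-0.93, 0.368, -0.001], [0.368, 0.93, -0.002], [0.0, -0.002, -1.0]] [-0.6 -1.2 -0.4] 0.08521283428368798 0.0
375.8672200373725 (array([ 0.37193201, -0.02617821,  1.24962904]), array([ 0.13301952,  0.01030659, -0.99106526]))
519.4633357949925 (array([1.87175446, 0.33208202, 1.21763848]), array([-0.76413956, -0.2000407 , -0.61328663]))
```

View pics/top0.png

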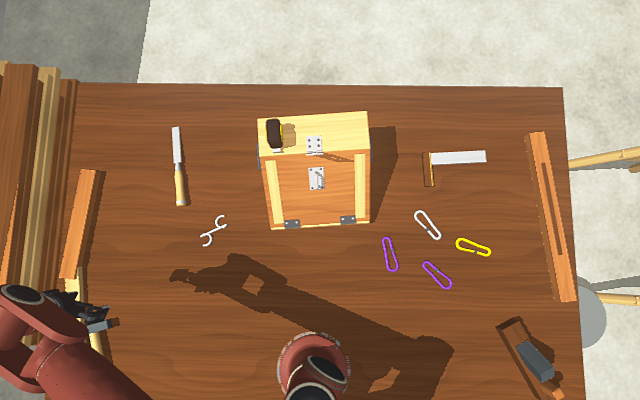

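View pics/scene0.png

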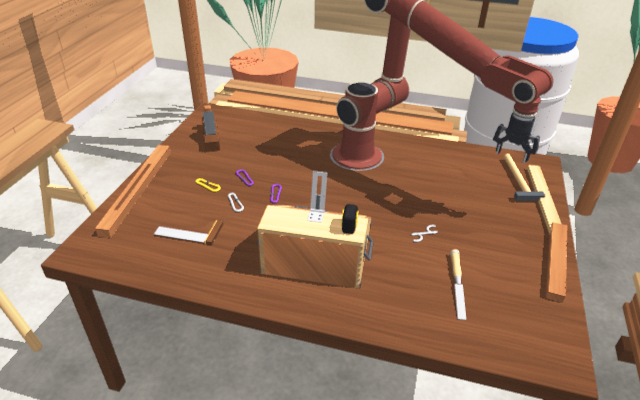

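```bash
python3 - <<'E'
from h import *
i=cv2.imread('pics/top0.png'); j=cv2.imread('pics/scene0.png')
a=cv2.resize(i[105:245,250:380],None,fx=4,fy=4,interpolation=3)
b=cv2.resize(i[200:250,405:450],(252,280),interpolation=3)
c=cv2.resize(j[165:230,290:370],(252,205),interpolation=3)
o=np.zeros((560,780,3),np.uint8);o[:,:520]=a;o[:280,525:777]=b;o[285:490,525:777]=c
cv2.imwrite('pics/c1.png',o)
E
```

```text
(no output)
```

View pics/c1.png

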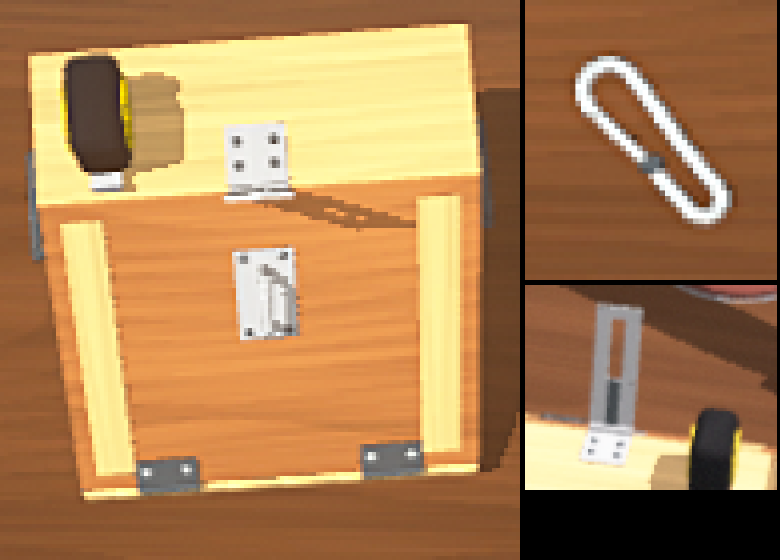

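```bash
python3 - <<'E'
from h import *
from scipy.optimize import least_squares
d=load('top0')
px=np.array([(257.5,118.25),(367.25,111.25),(369.75,148.75),(260,156.5),(271,229.5),(370,222)])
loc=np.array([(.155,.16,.194),(.155,-.16,.194),(.042,-.16,.194),(.042,.16,.194),(-.155,.16,.04),(-.155,-.16,.04)])
def W(p,l): 
    c,s=np.cos(p[2]),np.sin(p[2]); return np.c_[p[0]+c*l[:,0]-s*l[:,1],p[1]+s*l[:,0]+c*l[:,1],l[:,2]]
r=least_squares(lambda p:(proj(d,W(p,loc))-px).ravel(),[.6,0,0])
p=r.x;print('chest',p,np.round(r.fun,1))
s=np.deg2rad(38);D=np.array([-np.cos(s),0,-np.sin(s)]);N=np.array([-np.sin(s),0,np.cos(s)])
e=np.array([.042,0,.194])
L=np.array([e+N*.0035, e+D*.062+N*.013,e+D*.106+N*.013,e+D*.106+N*.0285])
print('hinge,high,low,lowtop',W(p,L))
print(proj(d,W(p,L)))
sc=load('scene0')
for a in np.arange(1.45,2.06,.1):
    t=e+N*.0035+.128*(np.cos(a)*D+np.sin(a)*N); w=W(p,t[None])
    print(round(a,2),w,proj(d,w),proj(sc,w))
tp=[onz(d,266.5+k,147,.194) for k in(0,)]; print('tape front right',onz(d,250+132/4,105+165/4,.194),onz(d,250+132/4,105+65/4,.194+.06))
A=onz(d,405+(592-525)/5.6,200+62/5.6,.0045);B=onz(d,405+(724-525)/5.6,200+218/5.6,.0045)
C=onz(d,405+(652-525)/5.6,200+162/5.6,.0045)
ax=(A-B)/np.linalg.norm(A-B);print(A,B,C,np.linalg.norm(A-B),'yaw',np.degrees(np.arctan2(ax[1],ax[0])))
print('origin',A-.0565*ax,'tail',A-.0875*ax)
E
```

```text
chest [ 0.60842797 -0.00231987  0.08631861] [ 0.3  1.  -0.2  0.2  0.7  0.3 -0.3  0.4 -0.3 -1.3 -0.2 -0.8]
hinge,high,low,lowtop [[ 0.6481248   0.00111524  0.19675804]
 [ 0.59362303 -0.00360099  0.16607313]
 [ 0.55907965 -0.00659016  0.13898402]
 [ 0.54957242 -0.00741285  0.15119819]]
[[315.07196302 153.42558959]
 [316.56775949 174.20696307]
 [317.52181097 187.36237545]
 [317.68416712 189.84809592]]
1.45 [[ 0.55807634 -0.00667698  0.28739223]] [[316.70682072 178.2540496 ]] [[322.32088952 169.28338217]]
1.55 [[ 0.56754084 -0.00585798  0.29596287]] [[316.3972254  174.01737129]] [[321.83530579 168.70492672]]
1.65 [[ 0.57781051 -0.00496931  0.3035423 ]] [[316.06852927 169.4918341 ]] [[321.28835262 168.52457885]]
1.75 [[ 0.58878274 -0.00401984  0.31005477]] [[315.72483146 164.73338239]] [[320.68415979 168.7535769 ]]
1.85 [[ 0.60034789 -0.00301907  0.31543522]] [[315.37062409 159.80381705]] [[320.02768324 169.39918415]]
1.95 [[ 0.61239041 -0.00197698  0.31962989]] [[315.01069804 154.76952013]] [[319.3247107  170.46422213]]
2.05 [[ 0.62478998 -0.000904    0.32259686]] [[314.65003272 149.69994215]] [[318.58184869 171.94663734]]
tape front right [0.66889058 0.0943628  0.194     ] [0.72282843 0.08958902 0.254     ]
[ 0.50680542 -0.33567434  0.0045    ] [ 0.41600211 -0.41116962  0.0045    ] [ 0.44814716 -0.36980909  0.0045    ] 0.11808800702142477 yaw 39.740657787595936
origin [ 0.46335996 -0.37179557  0.0045    ] tail [ 0.43952264 -0.39161429  0.0045    ]
```

```bash
cat >> h.py <<'E'
def plan(wps, start=None):
    """wps: (X,Y,Z,psi_deg,open_cm,nrows); prints rows per call (<=5 rows), linear between"""
    if start is None:
        o=ctrl.get_obs(); m=R.from_rotvec(o['tool_rot']).as_matrix()
        start=(*o['tool_pos'],np.degrees(np.arctan2(m[1,1],m[0,1])))
    p=np.array(start[:4],float); seq=[]
    for w in wps:
        q=np.array(w[:4],float)
        for i in range(w[5]): seq.append((p+(q-p)*(i+1)/w[5],w[4]))
        p=q
    c=np.array(start[:4],float)
    for k in range(0,len(seq),5):
        s=np.radians(c[3]); rows=[]
        for q,op in seq[k:k+5]:
            d=q-c
            rows.append([op]+[round(100*v,2) for v in(-np.sin(s)*d[0]+np.cos(s)*d[1],np.cos(s)*d[0]+np.sin(s)*d[1],-d[2])]+[round(-d[3],1)])
        print([rows],'->',np.round(q,3)); c=seq[min(k+4,len(seq)-1)][0]
HIN=np.array([.6481,.0011,.1968]); CY=.0863
def hasp(e,r,off=0):
    e=np.radians(e);u=np.array([-np.cos(e),np.sin(e)]);n=np.array([np.sin(e),np.cos(e)])
    f=r*u+n*(.0015+.011*abs(n[0])+off)
    return HIN+np.array([np.cos(CY)*f[0],np.sin(CY)*f[0],f[1]+.019])
E
python3 - <<'E'
from h import *
w=[(.70,.0055,.40,95,0,16)]
a=hasp(85,.055,.025)
w+=[(*a,95,0,4)]
for e in range(75,-41,-10): w.append((*hasp(e,.055-.015*(75-e)/115),95,0,1))
print(np.round(a,3));plan(w)
E
```

```text
[0.681 0.004 0.274]
[[[0, np.float64(-4.06), np.float64(-2.26), np.float64(-1.14), np.float64(-1.7)], [0, np.float64(-8.11), np.float64(-4.52), np.float64(-2.29), np.float64(-3.3)], [0, np.float64(-12.17), np.float64(-6.78), np.float64(-3.43), np.float64(-5.0)], [0, np.float64(-16.22), np.float64(-9.04), np.float64(-4.58), np.float64(-6.6)], [0, np.float64(-20.28), np.float64(-11.3), np.float64(-5.72), np.float64(-8.3)]]] -> [ 0.377  0.401  0.274 76.72 ]
[[[0, np.float64(-3.69), np.float64(-2.82), np.float64(-1.14), np.float64(-1.7)], [0, np.float64(-7.37), np.float64(-5.65), np.float64(-2.29), np.float64(-3.3)], [0, np.float64(-11.06), np.float64(-8.47), np.float64(-3.43), np.float64(-5.0)], [0, np.float64(-14.75), np.float64(-11.29), np.float64(-4.58), np.float64(-6.6)], [0, np.float64(-18.43), np.float64(-14.12), np.float64(-5.72), np.float64(-8.3)]]] -> [ 0.524  0.221  0.331 85.029]
[[[0, np.float64(-3.24), np.float64(-3.33), np.float64(-1.14), np.float64(-1.7)], [0, np.float64(-6.48), np.float64(-6.65), np.float64(-2.29), np.float64(-3.3)], [0, np.float64(-9.72), np.float64(-9.9
[... 1055 characters left out ...]
31), np.float64(-0.0)]]] -> [ 6.12e-01 -2.00e-03  2.51e-01  9.50e+01]
[[[0, np.float64(0.5), np.float64(0.0), np.float64(0.89), np.float64(-0.0)], [0, np.float64(0.81), np.float64(0.0), np.float64(1.85), np.float64(-0.0)], [0, np.float64(0.92), np.float64(0.0), np.float64(2.85), np.float64(-0.0)], [0, np.float64(0.83), np.float64(0.0), np.float64(3.64), np.float64(-0.0)], [0, np.float64(0.66), np.float64(0.0), np.float64(4.19), np.float64(-0.0)]]] -> [ 6.05e-01 -3.00e-03  2.09e-01  9.50e+01]
[[[0, np.float64(-0.23), np.float64(-0.0), np.float64(0.52), np.float64(-0.0)], [0, np.float64(-0.51), np.float64(-0.0), np.float64(0.99), np.float64(-0.0)]]] -> [ 6.10e-01 -2.00e-03  1.99e-01  9.50e+01]
```

Emit:
{"fn": "servo_tool", "kwargs": {"increments": [[[0,-4,-2.3,-1.1,-1.7],[0,-8.1,-4.5,-2.3,-3.3],[0,-12.2,-6.8,-3.4,-5],[0,-16.2,-9,-4.6,-6.6],[0,-20.3,-11.3,-5.7,-8.3]]]}}

```text
t: 0.6
tool_pos: [0.3777, 0.3998, 0.275]
tool_rot: [-0.361, -3.121, 0.0]
contact_force: [-0.5, 0.2, 0.7]
opening: 0.0122
grip_force: 0.0
```

Emit:
{"fn": "servo_tool", "kwargs": {"increments": [[[0,-3.7,-2.8,-1.1,-1.7],[0,-7.4,-5.6,-2.3,-3.3],[0,-11,-8.5,-3.4,-5],[0,-14.7,-11.3,-4.6,-6.6],[0,-18.4,-14.1,-5.7,-8.3]]]}}

```text
t: 1.1
tool_pos: [0.5245, 0.2201, 0.3321]
tool_rot: [-0.135, -3.138, -0.0]
contact_force: [0.8, 0.9, -0.8]
opening: 0.0001
grip_force: 0.0
```

Emit:
{"fn": "servo_tool", "kwargs": {"increments": [[[0,-3.2,-3.3,-1.1,-1.7],[0,-6.5,-6.6,-2.3,-3.3],[0,-9.7,-10,-3.4,-5],[0,-13,-13.3,-4.6,-6.6],[0,-16.2,-16.6,-5.7,-8.3]]]}}

```text
t: 1.6
tool_pos: [0.6716, 0.0407, 0.3889]
tool_rot: [0.092, -3.14, -0.0]
contact_force: [0.3, 0.2, -0.0]
opening: -0.0
grip_force: 0.0
```

Emit:
{"fn": "servo_tool", "kwargs": {"increments": [[[0,-2.7,-3.8,-1.1,-1.7],[0,-2.2,-3.8,2,-1.7],[0,-1.7,-3.8,5.2,-1.7],[0,-1.3,-3.8,8.3,-1.7],[0,-0.8,-3.8,11.4,-1.7]]]}}

```text
t: 2.1
tool_pos: [0.6805, 0.0047, 0.2728]
tool_rot: [0.137, -3.137, -0.0]
contact_force: [1.0, -0.3, -0.4]
opening: -0.0001
grip_force: 0.0
```

```bash
python3 - <<'E'
from h import *
st(); grab('scene','scene1'); d=grab('top','top1')
i=cv2.imread('pics/scene1.png');j=cv2.imread('pics/top1.png')
cv2.imwrite('pics/c2.png',np.hstack([cv2.resize(i[100:300,240:440],(400,400)),cv2.resize(j[90:240,245:395],(400,400))]))
E
```

```text
2.1 [0.6805 0.0047 0.2728] [[-0.996, -0.087, -0.001], [-0.087, 0.996, 0.0], [0.001, 0.0, -1.0]] [ 1.  -0.3 -0.4] -6.671540689538207e-05 0.0
```

View pics/c2.png

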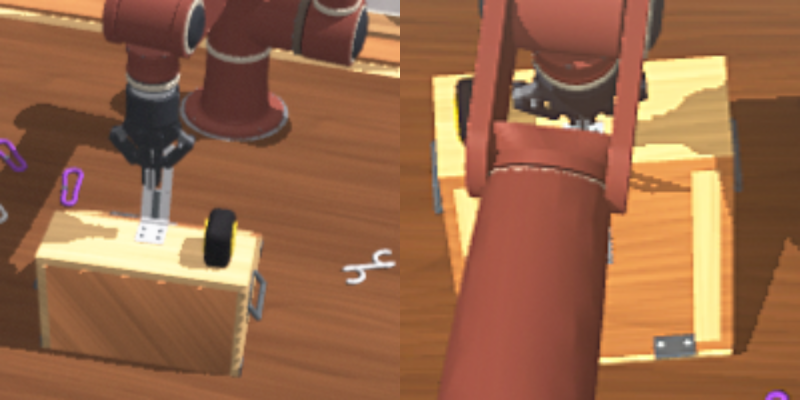

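Emit:
{"fn": "servo_tool", "kwargs": {"increments": [[[0,3.5,0,0.2,0],[0,4.5,0,0.45,0],[0,5.4,0,0.9,0],[0,6.2,0,1.5,0],[0,6.9,0,2.3,0]]]}}

```text
t: 2.7
tool_pos: [0.6126, -0.0007, 0.2532]
tool_rot: [-0.138, 3.136, 0.001]
contact_force: [-0.7, 2.9, 2.2]
opening: 0.0002
grip_force: 1.4
```

Emit:
{"fn": "servo_tool", "kwargs": {"increments": [[[0,0.5,0,0.9,0],[0,0.8,0,1.8,0],[0,0.9,0,2.8,0],[0,0.8,0,3.6,0],[0,0.65,0,4.2,0]]]}}

```text
t: 3.2
tool_pos: [0.6046, -0.0015, 0.2086]
tool_rot: [0.137, -3.134, -0.001]
contact_force: [-5.3, 2.7, 3.6]
opening: -0.0001
grip_force: 4.3
```

Emit:
{"fn": "servo_tool", "kwargs": {"increments": [[[0,-0.2,0,0.5,0],[0,-0.5,0,0.8,0],[0,-0.5,0,0.8,0]]]}}

```text
t: 3.5
tool_pos: [0.6111, -0.0019, 0.2009]
tool_rot: [0.137, -3.138, 0.002]
contact_force: [0.8, 0.2, 0.0]
opening: -0.0004
grip_force: 0.0
```

Emit:
{"fn": "servo_tool", "kwargs": {"increments": [[[0,0,0,0.2,0],[0,0,0,0.4,0],[0,0,0,0.5,0],[0,0,0,0.5,0]]]}}

```text
t: 3.9
tool_pos: [0.6108, -0.0014, 0.1969]
tool_rot: [-0.137, 3.138, -0.0]
contact_force: [-0.1, -0.0, 0.0]
opening: -0.0002
grip_force: 0.0
```

Emit:
{"fn": "servo_tool", "kwargs": {"increments": [[[0,0,0,0.2,0],[0,0,0,0.4,0],[0,0,0,0.5,0],[0,0,0,0.5,0]]]}}

```text
t: 4.3
tool_pos: [0.6105, -0.0012, 0.1916]
tool_rot: [0.137, -3.138, -0.0]
contact_force: [0.1, -0.1, -0.0]
opening: -0.0002
grip_force: 0.0
```

Emit:
{"fn": "servo_tool", "kwargs": {"increments": [[[0,0,0,0.2,0],[0,0,0,0.4,0],[0,0,0,0.6,0],[0,0,0,0.6,0]]]}}

```text
t: 4.7
tool_pos: [0.6105, -0.0012, 0.1854]
tool_rot: [0.137, -3.138, -0.0]
contact_force: [-0.3, -0.8, -1.1]
opening: -0.0001
grip_force: 0.0
```

```bash
python3 - <<'E'
from h import *
st(); grab('scene','scene2'); d=grab('wrist','wrist2')
i=cv2.imread('pics/scene2.png');j=cv2.imread('pics/wrist2.png')
cv2.imwrite('pics/c3.png',np.hstack([cv2.resize(i[140:260,260:360],(333,400)),cv2.resize(j,(467,292),interpolation=3).copy() if 0 else cv2.copyMakeBorder(cv2.resize(j,(467,292)),0,108,0,0,0)]))
E
```

```text
4.7 [ 0.6105 -0.0012  0.1854] [[-0.996, -0.087, -0.001], [-0.087, 0.996, 0.0], [0.001, 0.0, -1.0]] [-0.3 -0.8 -1.1] -8.958003042782745e-05 0.0
```

View pics/c3.png

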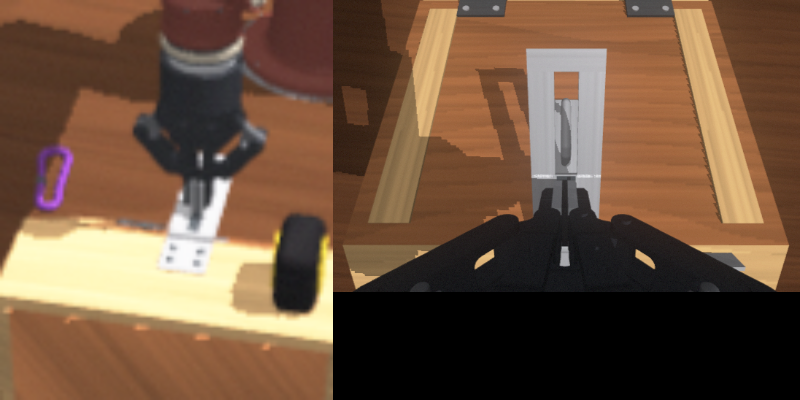

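```bash
python3 - <<'E'
from h import *
d=load('wrist2')
for a in np.arange(0,.9,.1):
    e=np.degrees(a)-38; er=np.radians(e)
    f=.128*np.array([-np.cos(er),np.sin(er)])
    P=HIN+np.array([np.cos(CY)*f[0],np.sin(CY)*f[0],f[1]]); print(round(a,1),P,proj(d,P))
P=np.array([.5491,-.0074,.1512]);print(proj(d,P), proj(d,HIN))
E
```

```text
0.0 [ 0.54761    -0.00759388  0.11799533] [[315.44228796 121.09652582]]
0.1 [ 0.54027397 -0.00822856  0.12845876] [[315.33821021 109.40218737]]
0.2 [ 0.5340153  -0.00877002  0.13960503] [[315.21571371  98.16413586]]
0.3 [ 0.52889653 -0.00921287  0.15132278] [[315.07171748  87.54686176]]
0.4 [ 0.5249688  -0.00955268  0.16349492] [[314.90248448  77.77892993]]
0.5 [ 0.52227136 -0.00978605  0.17599983] [[314.7034958   69.17491079]]
0.6 [ 0.52083115 -0.00991065  0.18871258] [[314.46931742  62.16474344]]
0.7 [ 0.52066258 -0.00992523  0.20150612] [[314.19347767  57.33249822]]
0.8 [ 0.52176731 -0.00982966  0.21425265] [[313.8683942   55.46630981]]
[[315.23279986 126.19062121]] [[314.76252157 331.72948922]]
```

Emit:
{"fn": "servo_tool", "kwargs": {"increments": [[[0,0,0,-1.5,0],[0,0,0,-3.5,0],[0,0,0,-5,0],[0,0,0,-5,0]]]}}

```text
t: 5.2
tool_pos: [0.6126, -0.0014, 0.2405]
tool_rot: [-0.137, 3.132, -0.002]
contact_force: [0.5, -0.9, 0.5]
opening: -0.0002
grip_force: 0.0
```

```bash
python3 - <<'E'
from h import *
st(); grab('wrist','wrist3')
a=cv2.imread('pics/wrist2.png');b=cv2.imread('pics/wrist3.png')
cv2.imwrite('pics/c4.png',np.hstack([cv2.resize(a[50:380,200:440],(400,550)),cv2.resize(b[50:380,200:440],(400,550))]))
E
```

```text
5.2 [ 0.6126 -0.0014  0.2405] [[-0.996, -0.087, 0.007], [-0.087, 0.996, -0.001], [-0.007, -0.001, -1.0]] [ 0.5 -0.9  0.5] -0.00017812064371838478 0.0
```

View pics/c4.png

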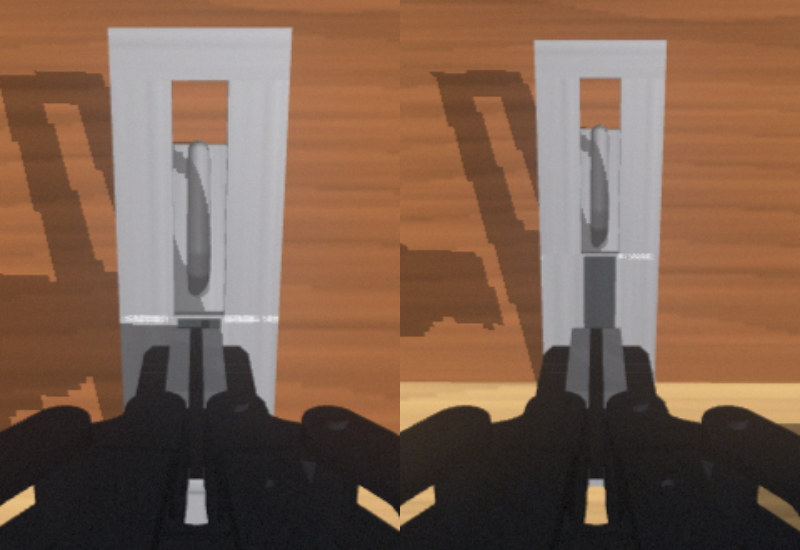

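```bash
python3 - <<'E'
from h import *
from scipy.optimize import least_squares
for fn,obs in(('wrist2',{.128:(50+28*.6),.116:(50+80*.6)}),('wrist3',{.128:(50+40*.6),.116:(50+78*.6)})):
    d=load(fn); o=[]
    def pt(r,a):
        e=a-np.radians(38); f=r*np.array([-np.cos(e),np.sin(e)]); return HIN+np.array([np.cos(CY)*f[0],np.sin(CY)*f[0],f[1]])
    for a in np.arange(0,1.3,.1): print(fn,round(a,1),[round(proj(d,pt(r,a))[0,1],1) for r in (.128,.116)],round(abs(np.diff(proj(d,pt(.128,a)+np.array([[0,.022,0],[0,-.022,0]]))[:,0])[0])),'obs',np.round(list(obs.values()),1), 110 if fn=='wrist2' else 79)
    e=np.array([.042,0,.194])
    c,r=ray(d,320,200);print('cam',c,r, proj(d,[.612,-.0015,.2405-.019 if fn=='wrist3' else .1664]))
E
```

```text
wrist2 0.0 [np.float64(121.1), np.float64(136.8)] 67 obs [66.8 98. ] 110
wrist2 0.1 [np.float64(109.4), np.float64(126.9)] 71 obs [66.8 98. ] 110
wrist2 0.2 [np.float64(98.2), np.float64(117.7)] 76 obs [66.8 98. ] 110
wrist2 0.3 [np.float64(87.5), np.float64(109.3)] 81 obs [66.8 98. ] 110
wrist2 0.4 [np.float64(77.8), np.float64(101.9)] 88 obs [66.8 98. ] 110
wrist2 0.5 [np.float64(69.2), np.float64(96.0)] 95 obs [66.8 98. ] 110
wrist2 0.6 [np.float64(62.2), np.float64(91.9)] 104 obs [66.8 98. ] 110
wrist2 0.7 [np.float64(57.3), np.float64(90.2)] 113 obs [66.8 98. ] 110
wrist2 0.8 [np.float64(55.5), np.float64(91.5)] 125 obs [66.8 98. ] 110
wrist2 0.9 [np.float64(57.6), np.float64(96.7)] 139 obs [66.8 98. ] 110
wrist2 1.0 [np.float64(65.2), np.float64(106.8)] 155 obs [66.8 98. ] 110
wrist2 1.1 [np.float64(79.9), np.float64(123.2)] 173 obs [66.8 98. ] 110
wrist2 1.2 [np.float64(104.2), np.float64(147.1)] 194 obs [66.8 98. ] 110
cam [ 0.5391728  -0.00708835  0.34062293] [ 0.26509415  0.0311605  -0.96385464] [[315.99342671 242.30722575]]
wrist3 0.0 [np.float64(114.8), np.float64(127.5)]
[... 283 characters left out ...]
] 67 obs [74.  96.8] 79
wrist3 0.5 [np.float64(74.8), np.float64(94.9)] 71 obs [74.  96.8] 79
wrist3 0.6 [np.float64(70.1), np.float64(92.0)] 76 obs [74.  96.8] 79
wrist3 0.7 [np.float64(67.4), np.float64(90.9)] 81 obs [74.  96.8] 79
wrist3 0.8 [np.float64(67.0), np.float64(92.0)] 87 obs [74.  96.8] 79
wrist3 0.9 [np.float64(69.5), np.float64(95.7)] 93 obs [74.  96.8] 79
wrist3 1.0 [np.float64(75.5), np.float64(102.6)] 100 obs [74.  96.8] 79
wrist3 1.1 [np.float64(85.7), np.float64(113.0)] 107 obs [74.  96.8] 79
wrist3 1.2 [np.float64(100.7), np.float64(127.3)] 115 obs [74.  96.8] 79
cam [ 0.54004537 -0.00719651  0.3950089 ] [ 0.27209317  0.03025943 -0.96193104] [[316.79613824 238.97689515]]
```

```bash
python3 - <<'E'
from h import *
d=load('wrist3')
print('edge right px (680/..)',onz(d,200+290*.6,50+382*.6,.194),'left',onz(d,200+20*.6,50+381*.6,.194), proj(d,HIN))
def pt(r,a):
    e=a-np.radians(38); f=r*np.array([-np.cos(e),np.sin(e)]); return HIN+np.array([np.cos(CY)*f[0],np.sin(CY)*f[0],f[1]])
for a in(.5,.6,.7,.8,.9):print(a,[np.round(proj(d,pt(r,a))[0],0) for r in(.02,.052,.116,.128)])
print('slot top obs',50+327*.6,'line',50+256*.6)
print(proj(d,[[.612,-.0015,.2405-.019],[.612-.011,-.0015,.2405-.019],[.612,-.0015,.2405]]), 'finger end obs', 50+328*.6)
E
```

```text
edge right px (680/..) [0.64924726 0.04053279 0.194     ] left [ 0.65843981 -0.06882861  0.194     ] [[316.11502102 275.12504725]]
0.5 [array([316., 246.]), array([316., 197.]), array([316.,  95.]), array([316.,  75.])]
0.6 [array([316., 247.]), array([316., 199.]), array([316.,  92.]), array([316.,  70.])]
0.7 [array([316., 248.]), array([316., 201.]), array([316.,  91.]), array([316.,  67.])]
0.8 [array([316., 249.]), array([316., 204.]), array([316.,  92.]), array([316.,  67.])]
0.9 [array([316., 251.]), array([316., 208.]), array([316.,  96.]), array([316.,  70.])]
slot top obs 246.2 line 203.6
[[316.79613824 238.97689515]
 [318.51463151 220.59830354]
 [316.67844463 253.41602262]] finger end obs 246.79999999999998
```

Emit:
{"fn": "servo_tool", "kwargs": {"increments": [[[0,2.9,1.5,-0.5,0],[0,2.9,1.5,1.0,0],[0,2.9,1.5,2.5,0],[0,2.9,1.5,4,0],[0,2.9,1.5,5,0]]]}}

```text
t: 5.75
tool_pos: [0.5795, 0.0111, 0.1826]
tool_rot: [0.137, -3.135, -0.001]
contact_force: [-1.2, -0.8, -1.2]
opening: 0.0
grip_force: 0.3
```

Emit:
{"fn": "servo_tool", "kwargs": {"increments": [[[0,0,0,0.6,0],[0,0,0,1.0,0],[0,0,0,1.4,0],[0,0,0,1.4,0]]]}}

```text
t: 6.15
tool_pos: [0.5806, 0.0111, 0.1718]
tool_rot: [0.137, -3.138, 0.0]
contact_force: [-0.3, 0.3, 0.3]
opening: 0.0001
grip_force: 0.0
```

```bash
python3 - <<'E'
from h import *
st(); grab('wrist','wrist4')
a=cv2.imread('pics/wrist4.png')
cv2.imwrite('pics/c5.png',cv2.resize(a[20:380,160:480],(533,600)))
E
```

```text
6.15 [0.5806 0.0111 0.1718] [[-0.996, -0.087, -0.0], [-0.087, 0.996, -0.0], [0.0, 0.0, -1.0]] [-0.3  0.3  0.3] 5.346271036220913e-05 0.0
```

View pics/c5.png

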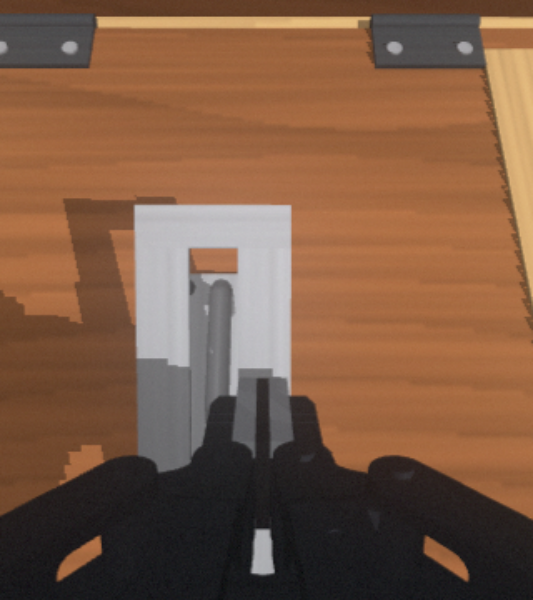

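Emit:
{"fn": "servo_tool", "kwargs": {"increments": [[[0,0,0,0.3,0],[0,0,0,0.6,0],[0,0,0,0.9,0],[0,0,0,0.9,0]]]}}

```text
t: 6.6
tool_pos: [0.5802, 0.0112, 0.1624]
tool_rot: [0.137, -3.138, -0.0]
contact_force: [-0.7, -1.0, -0.0]
opening: -0.0002
grip_force: 0.0
```

```bash
python3 - <<'E'
from h import *
st(); d=grab('wrist','wrist5')
def pt(r,a):
    e=a-np.radians(38); f=r*np.array([-np.cos(e),np.sin(e)]); return HIN+np.array([np.cos(CY)*f[0],np.sin(CY)*f[0],f[1]])
i=d['img'].astype(int)
for x in (255,260,315,320): # columns over the rails: find top edge (wood->grey)
    c=i[:,x]; sat=c.max(1)-c.min(1); v=np.where((sat<30)&(c.max(1)>110))[0]; print(x,v[:1],v[-1:])
for a in np.arange(0,.5,.05):print(round(a,2),[round(proj(d,pt(r,a))[0,1],1) for r in(.128,.116)])
P=np.array([.155,.05,.04]);
E
```

```text
6.6 [0.5802 0.0112 0.1624] [[-0.996, -0.087, -0.001], [-0.087, 0.996, 0.0], [0.001, 0.0, -1.0]] [-0.7 -1.  -0. ] -0.00016924611895941693 2.5265135050744902e-06
255 [152] [302]
260 [152] [301]
315 [152] [364]
320 [152] [364]
0.0 [np.float64(172.2), np.float64(190.2)]
0.05 [np.float64(167.4), np.float64(186.3)]
0.1 [np.float64(162.8), np.float64(182.6)]
0.15 [np.float64(158.5), np.float64(179.3)]
0.2 [np.float64(154.5), np.float64(176.2)]
0.25 [np.float64(150.7), np.float64(173.5)]
0.3 [np.float64(147.2), np.float64(171.2)]
0.35 [np.float64(144.2), np.float64(169.3)]
0.4 [np.float64(141.6), np.float64(167.9)]
0.45 [np.float64(139.5), np.float64(167.0)]
```

```bash
python3 - <<'E'
from h import *
d=load('wrist4')
print('lip rear/front?',onz(d,160+230*.6,20+17*.6,.04),onz(d,160+230*.6,20+28*.6,.04))
print('staple low top',onz(d,160+221*.6,20+283*.6,.1512-.004),'pred .5496 -.0074')
d=load('wrist3')
print('staple lowtop w3',onz(d,200+200*.6,50+130*.6,.1495),'hightop',onz(d,200+198*.6,50+245*.6,.1765))
e=.6481-.044*.788-.0285*.616;print('pred high top', .6481-.062*.788-.0285*.616)
d=load('top0')
c,r=ray(d,250+265/4,105+293/4);print(c+r*(.15-c[2])/r[2])
E
```

```text
lip rear/front? [ 0.45270581 -0.01487208  0.04      ] [ 0.45736756 -0.01454221  0.04      ]
staple low top [ 0.55402083 -0.00469031  0.1472    ] pred .5496 -.0074
staple lowtop w3 [ 0.5556718  -0.00429443  0.1495    ] hightop [ 0.5998054  -0.00132825  0.1765    ]
pred high top 0.581688
[ 0.58464758 -0.00253294  0.15      ]
```

```bash
python3 - <<'E'
from h import *
d=load('wrist4')
for z in(.1528,.16,.1718,.18,.19):
  q=proj(d,[[.5696,.0111,z],[.5806,.0111,z]]);print(z,(q-[160,20])/.6)
d=load('wrist5');i=d['img'].astype(int)
for v in(156,165):
  c=i[v];s=c.max(1)-c.min(1);u=np.where((s<30)&(c.max(1)>110))[0];print(v,u[0],u[-1])
def pt(r,a,H):
    e=a-np.radians(38); f=r*np.array([-np.cos(e),np.sin(e)]); return H+np.array([np.cos(CY)*f[0],np.sin(CY)*f[0],f[1]])
for H in(HIN,HIN+[.005,.003,0]):
 for a in np.arange(0,.8,.1):
  q=proj(d,pt(.128,a,H)+np.array([[0.0019,.022,0],[-.0019,-.022,0]]));print(round(a,2),np.round(q.ravel(),0),q[1,0]-q[0,0])
E
```

```text
0.1528 [[264.10145412 336.41230234]
 [261.24379723 367.06203299]]
0.16 [[264.17124367 343.84343239]
 [261.20276577 375.5422437 ]]
0.1718 [[264.29820625 357.36229736]
 [261.12825516 390.94178189]]
0.18 [[264.39716291 367.89911654]
 [261.07030062 402.9195833 ]]
0.19 [[264.5320599  382.26283079]
 [260.99146647 419.21269238]]
156 244 333
165 244 333
0.0 [326. 178. 255. 166.] -71.80632998990069
0.1 [327. 169. 251. 156.] -76.40336545967364
0.2 [328. 162. 246. 147.] -81.79257748284897
0.3 [328. 155. 240. 139.] -88.1226236473957
0.4 [329. 150. 234. 133.] -95.5791814166094
0.5 [330. 147. 226. 129.] -104.39491883616793
0.6 [332. 147. 217. 127.] -114.86208323726015
0.7 [333. 151. 206. 128.] -127.3479942869912
0.0 [330. 187. 259. 174.] -71.24401045990118
0.1 [331. 178. 256. 165.] -75.76708208870983
0.2 [332. 171. 251. 157.] -81.06382257633129
0.3 [333. 165. 246. 150.] -87.27732633442827
0.4 [335. 161. 240. 145.] -94.5856402670037
0.5 [336. 159. 233. 141.] -103.2108560469037
0.6 [338. 161. 225. 141.] -113.43040979040703
0.7 [340. 166. 215. 144.] -125.59068072909452
```

Emit:
{"fn": "servo_tool", "kwargs": {"increments": [[[0,0,0,0.3,0],[0,0,0,0.6,0],[0,0,0,0.9,0],[0,0,0,0.9,0]]]}}

```text
t: 7.05
tool_pos: [0.5807, 0.0118, 0.1543]
tool_rot: [-0.138, 3.138, 0.002]
contact_force: [0.3, 2.0, 1.9]
opening: 0.0002
grip_force: 1.5
```

Emit:
{"fn": "servo_tool", "kwargs": {"increments": [[[0,0,0,0.2,0],[0,0,0,0.4,0],[0,0,0,0.5,0],[0,0,0,0.5,0]]]}}

```text
t: 7.45
tool_pos: [0.5818, 0.0128, 0.1516]
tool_rot: [-0.138, 3.135, 0.005]
contact_force: [-1.3, 7.8, 9.2]
opening: -0.0
grip_force: 5.0
```

```bash
python3 - <<'E'
from h import *
st(); d=grab('wrist','wrist6');i=d['img'].astype(int)
c=i[:,320];s=c.max(1)-c.min(1);v=np.where((s<30)&(c.max(1)>110))[0][0];print('tip v',v)
c=i[v+5];s=c.max(1)-c.min(1);u=np.where((s<30)&(c.max(1)>110))[0];print(u[0],u[-1])
def pt(r,a,H):
    e=a-np.radians(38); f=r*np.array([-np.cos(e),np.sin(e)]); return H+np.array([np.cos(CY)*f[0],np.sin(CY)*f[0],f[1]])
H=HIN+[.0025,.0025,0]
for a in np.arange(0,.5,.1):
  q=proj(d,pt(.128,a,H)+np.array([[-0.0019,.022,0],[.0019,-.022,0]]));print(round(a,2),np.round(q.ravel(),0),q[0,0]-q[1,0])
E
```

```text
7.45 [0.5818 0.0128 0.1516] [[-0.996, -0.088, 0.003], [-0.088, 0.996, 0.003], [-0.004, 0.003, -1.0]] [-1.3  7.8  9.2] -3.218966263767005e-05 5.030632386915386
tip v 162
244 329
0.0 [329. 177. 252. 177.] 76.554354871822
0.1 [330. 168. 248. 168.] 81.7266505587553
0.2 [331. 159. 243. 159.] 87.83093473915841
0.3 [332. 152. 237. 152.] 95.05785293124251
0.4 [333. 147. 230. 146.] 103.65103286252943
```

Emit:
{"fn": "servo_tool", "kwargs": {"increments": [[[0,0,0,-1,0],[0,0,0.7,-1,0],[0,0,0.7,0,0],[0,0,0.7,0.4,0],[0,0,0.7,0.4,0]]]}}

```text
t: 8.0
tool_pos: [0.5785, 0.0182, 0.1426]
tool_rot: [0.137, -3.135, -0.0]
contact_force: [0.0, -0.8, 0.6]
opening: 0.0003
grip_force: 0.0
```

```bash
cat >> h.py <<'E'
def ang(fn):
    st(); d=grab('wrist',fn);i=d['img'].astype(int)
    c=np.median(i[:,246:252],1);s=c.max(1)-c.min(1);v=np.where((s<30)&(c.max(1)>110))[0]
    H=HIN+[.0025,.0025,0]; print('tip v at col 249:',v[:3])
    for a in np.arange(0,.5,.1):
        e=a-np.radians(38); f=.128*np.array([-np.cos(e),np.sin(e)])
        print(round(a,1),np.round(proj(d,H+np.array([np.cos(CY)*f[0],np.sin(CY)*f[0],f[1]])+np.array([[-0.0019,.022,0],[.0019,-.022,0]])).ravel()))
E
python3 -c "
from h import *
ang('w7')"
```

```text
8.0 [0.5785 0.0182 0.1426] [[-0.996, -0.087, -0.004], [-0.087, 0.996, 0.0], [0.004, 0.0, -1.0]] [ 0.  -0.8  0.6] 0.00027569235180515805 0.0
tip v at col 249: [179 180 181]
0.0 [319. 186. 240. 186.]
0.1 [319. 176. 234. 176.]
0.2 [320. 168. 228. 168.]
0.3 [320. 161. 220. 161.]
0.4 [320. 156. 211. 155.]
```

Emit:
{"fn": "servo_tool", "kwargs": {"increments": [[[0,0,0,0.2,0],[0,0,0,0.4,0],[0,0,0,0.6,0],[0,0,0,0.6,0]]]}}

```text
t: 8.45
tool_pos: [0.5798, 0.0181, 0.1387]
tool_rot: [0.137, -3.138, 0.0]
contact_force: [-0.7, 0.6, -0.3]
opening: -0.0001
grip_force: 0.0
```

```bash
python3 -c "
from h import *
ang('w8')
a=cv2.imread('pics/w8.png')
cv2.imwrite('pics/c6.png',cv2.resize(a[20:380,160:480],(533,600)))"
```

```text
8.45 [0.5798 0.0181 0.1387] [[-0.996, -0.087, -0.0], [-0.087, 0.996, -0.0], [0.0, 0.0, -1.0]] [-0.7  0.6 -0.3] -6.823934632403305e-05 6.176361369014671e-05
tip v at col 249: [182 183 184]
0.0 [320. 185. 238. 185.]
0.1 [320. 175. 232. 175.]
0.2 [320. 167. 226. 167.]
0.3 [320. 159. 217. 159.]
0.4 [321. 154. 208. 154.]
```

View pics/c6.png

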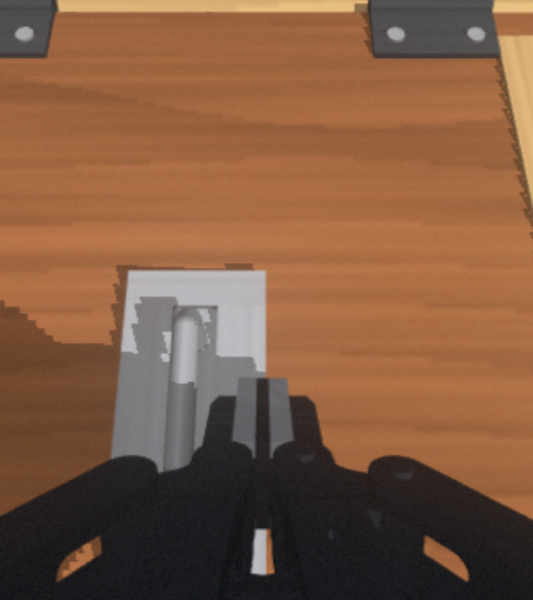

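Emit:
{"fn": "servo_tool", "kwargs": {"increments": [[[0,0,0,0.3,0],[0,0,0,0.6,0],[0,0,0,0.6,0]]]}}

```text
t: 8.8
tool_pos: [0.5806, 0.018, 0.1366]
tool_rot: [-0.137, 3.137, -0.001]
contact_force: [-7.1, 0.5, 14.6]
opening: 0.0002
grip_force: 7.7
```

```bash
python3 - <<'E'
from h import *
d=load('w8');M=np.array(ctrl.get_image('wrist')['mount']);
for v in(246.5,257,257.5):
  r=M[:3,:3]@np.array([(318-d['cx'])/d['fx'],(v-d['cy'])/d['fy'],1]);c=M[:3,3]
  for x in(-.011,0,.011,.02):print(v,x,c+r*(x-c[0])/r[0])
print(M)
st()
E
```

```text
246.5 -0.011 [-0.011       0.00071976  0.03545179]
246.5 0 [0.         0.00067395 0.010129  ]
246.5 0.011 [ 0.011       0.00062813 -0.01519378]
246.5 0.02 [ 0.02        0.00059065 -0.03591243]
257 -0.011 [-0.011       0.00069315  0.02037289]
257 0 [ 0.          0.00065087 -0.00294468]
257 0.011 [ 0.011       0.0006086  -0.02626226]
257 0.02 [ 0.02        0.00057401 -0.04534028]
257.5 -0.011 [-0.011       0.00069198  0.01970753]
257.5 0 [ 0.          0.00064986 -0.00352157]
257.5 0.011 [ 0.011       0.00060774 -0.02675066]
257.5 0.02 [ 0.02        0.00057327 -0.04575628]
[[-5.43162750e-04 -9.59858317e-01 -2.80484788e-01  7.17184017e-02]
 [ 9.99999754e-01 -3.96651869e-04 -5.79115260e-04  3.75236342e-04]
 [ 4.44613783e-04 -2.80485033e-01  9.59858296e-01 -1.54971895e-01]
 [ 0.00000000e+00  0.00000000e+00  0.00000000e+00  1.00000000e+00]]
8.85 [0.5806 0.0181 0.1366] [[-0.996, -0.088, 0.001], [-0.088, 0.996, -0.0], [-0.001, -0.001, -1.0]] [-6.9  0.1 14.8] 0.00015149654731641356 7.67138259485364
```

```bash
sed -i 's/\[round(100\*v,2) for v in(/[float(round(100*v,1)) for v in(/; s/\[round(-d\[3\],1)\]/[float(round(-d[3],1))]/; s/rows.append(\[op\]/rows.append([op]/' h.py; python3 - <<'E'
from h import *
o=ctrl.get_obs()['tool_pos']
plan([(.575,.018,.27,95,0,3),(.4395,-.3916,.20,129.7,5,10),(.4395,-.3916,.13,129.7,5,2)])
E
```

```text
[[[0, 0.2, 0.0, -4.4, 0.0], [0, 0.4, 0.0, -8.9, 0.0], [0, 0.6, 0.0, -13.3, 0.0], [5, 2.3, -3.9, -12.6, -3.4], [5, 4.0, -7.9, -11.9, -6.9]]] -> [ 5.4800e-01 -6.4000e-02  2.5600e-01  1.0194e+02]
[[[5, 2.2, -3.7, 0.7, -3.5], [5, 4.3, -7.5, 1.4, -6.9], [5, 6.5, -11.2, 2.1, -10.4], [5, 8.7, -14.9, 2.8, -13.9], [5, 10.9, -18.6, 3.5, -17.3]]] -> [  0.48   -0.269   0.221 119.29 ]
[[[5, 3.2, -2.9, 0.7, -3.5], [5, 6.4, -5.8, 1.4, -6.9], [5, 9.6, -8.7, 2.1, -10.4], [5, 9.6, -8.7, 5.6, -10.4], [5, 9.6, -8.7, 9.1, -10.4]]] -> [  0.44   -0.392   0.13  129.7  ]
```

Emit:
{"fn": "servo_tool", "kwargs": {"increments": [[[0,0.2,0,-4.4,0],[0,0.4,0,-8.9,0],[0,0.6,0,-13.3,0],[5,2.3,-3.9,-12.6,-3.4],[5,4,-7.9,-11.9,-6.9]]]}}

```text
t: 9.35
tool_pos: [0.548, -0.0644, 0.2549]
tool_rot: [-0.334, 3.118, -0.003]
contact_force: [-0.2, -1.0, -0.9]
opening: 0.0284
grip_force: 0.0
```

Emit:
{"fn": "servo_tool", "kwargs": {"increments": [[[5,2.2,-3.7,0.7,-3.5],[5,4.3,-7.5,1.4,-6.9],[5,6.5,-11.2,2.1,-10.4],[5,8.7,-14.9,2.8,-13.9],[5,10.9,-18.6,3.5,-17.3]]]}}

```text
t: 9.85
tool_pos: [0.4779, -0.27, 0.2167]
tool_rot: [-0.796, 3.039, -0.0]
contact_force: [0.5, 0.1, 0.9]
opening: 0.0498
grip_force: 0.0
```

Emit:
{"fn": "servo_tool", "kwargs": {"increments": [[[5,3.2,-2.9,0.7,-3.5],[5,6.4,-5.8,1.4,-6.9],[5,9.6,-8.7,2.1,-10.4],[5,9.6,-8.7,5.6,-10.4],[5,9.6,-8.7,9.1,-10.4]]]}}

```text
t: 10.35
tool_pos: [0.4372, -0.3935, 0.1261]
tool_rot: [-1.06, 2.956, -0.004]
contact_force: [1.0, 0.4, -0.9]
opening: 0.0502
grip_force: 0.0
```

```bash
python3 - <<'E'
from h import *
st(); d=grab('wrist','w9'); t=grab('top','t9')
i=d['img'].astype(int)
m=((i.max(2)-i.min(2)<35)&(i.min(2)>130)).astype(np.uint8)
n,l,s,c=cv2.connectedComponentsWithStats(m)
for k in range(1,n):
    if s[k,4]>150: print(k,s[k],c[k])
img=cv2.imread('pics/w9.png')
a=cv2.resize(cv2.imread('pics/t9.png')[100:250,250:450],(400,300))
o=np.zeros((400,800,3),np.uint8);o[:250,:400]=cv2.resize(img,(400,250));o[:300,400:]=a
cv2.imwrite('pics/c7.png',img)
E
```

```text
10.35 [ 0.4372 -0.3935  0.1261] [[-0.772, -0.636, 0.002], [-0.636, 0.772, -0.002], [-0.0, -0.003, -1.0]] [ 1.   0.4 -0.9] 0.05016422869711803 0.0
2 [ 300  166   44  125 2556] [320.35798122 228.12754304]
4 [227 250  30  49 552] [241.28623188 272.79347826]
5 [379 250  30  49 559] [393.61359571 272.91234347]
6 [   0  273  106   79 3805] [ 45.47148489 314.24625493]
```

View pics/c7.png

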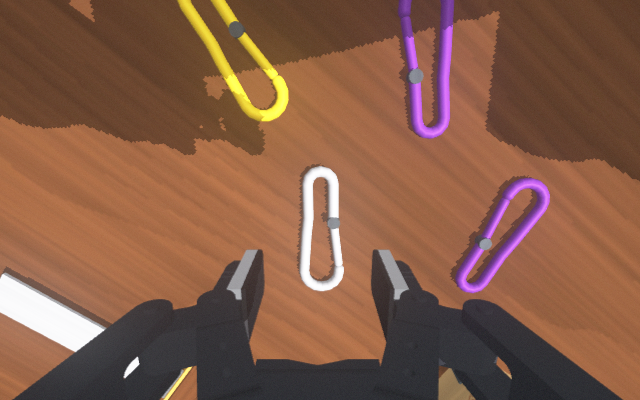

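```bash
python3 - <<'E'
from h import *
d=load('w9')
i=d['img'].astype(int)
m=((i.max(2)-i.min(2)<35)&(i.min(2)>130)).astype(np.uint8)
n,l,s,c=cv2.connectedComponentsWithStats(m)
ys,xs=np.where(l==2)
P=np.array([onz(d,u,v,.006)[:2] for u,v in zip(xs,ys)])
yaw=np.radians(39.7)
(cx,cy),(w,h),a=cv2.minAreaRect((P*1e4).astype(np.float32)); print(cx/1e4,cy/1e4,w/10,h/10,a)
for y in np.radians(np.arange(33,47,1)):
    u=P@[np.cos(y),np.sin(y)];v=P@[-np.sin(y),np.cos(y)]; print(round(np.degrees(y)),np.round([np.ptp(u)*1e3,np.ptp(v)*1e3],1),end=' ')
C=onz(d,334,222.5,.0045);print('collar',C)
a=onz(d,320.5,166,.0045);b=onz(d,322,291,.0045);ax=(b-a)/np.linalg.norm(b-a);print(a,b,np.linalg.norm(b-a),np.degrees(np.arctan2(ax[1],ax[0])))
print('tail',b-.0875*ax,'origin',b-.0565*ax)
E
```

```text
0.460317578125 -0.368609716796875 116.629248046875 39.475701904296876 38.596351623535156
33 [116.3  45.2] 34 [116.5  43.8] 35 [116.6  42.3] 36 [116.6  40.8] 37 [116.7  39.8] 38 [116.6  39.6] 39 [116.6  39.5] 40 [116.6  39.5] 41 [116.7  39.5] 42 [116.7  39.6] 43 [116.6  39.7] 44 [116.6  40.1] 45 [116.5  41.6] 46 [116.4  43. ] collar [ 0.4476908  -0.36569715  0.0045    ]
[ 0.41658488 -0.40685914  0.0045    ] [ 0.50682985 -0.33040699  0.0045    ] 0.11827546738031745 40.27002106028292
tail [ 0.44006677 -0.38696617  0.0045    ] origin [ 0.46371997 -0.36692806  0.0045    ]
```

```bash
python3 - <<'E'
from h import *
plan([(.439,-.387,.05,129.7,5,4),(.439,-.387,.03,129.7,5,1)])
d=load('w9');M=np.array(ctrl.get_image('wrist')['mount']);Mi=np.linalg.inv(M)
for p in([.011,.025,.019],[-.011,.025,.019],[.011,.025,-.015],[0,.025,.019],[0,.025,.01]):
    q=Mi[:3,:3]@p+Mi[:3,3];print(p,d['fx']*q[0]/q[2]+d['cx'],d['fy']*q[1]/q[2]+d['cy'])
E
```

```text
[[[5, -0.1, -0.0, 1.7, -0.0], [5, -0.2, -0.1, 3.5, -0.1], [5, -0.3, -0.1, 5.2, -0.1], [5, -0.5, -0.2, 7.0, -0.1], [5, -0.5, -0.2, 9.0, -0.1]]] -> [ 4.390e-01 -3.870e-01  3.000e-02  1.297e+02]
[0.011, 0.025, 0.019] 361.5029208149424 221.2834978451006
[-0.011, 0.025, 0.019] 360.0882121377661 257.6414333521412
[0.011, 0.025, -0.015] 371.00226457156595 245.7933037003599
[0, 0.025, 0.019] 360.7839084661047 239.76207582341942
[0, 0.025, 0.01] 362.88178093059213 246.15998052024355
```

Emit:
{"fn": "servo_tool", "kwargs": {"increments": [[[5,-0.1,0,2,0],[5,-0.3,-0.1,4,0],[5,-0.5,-0.2,6,0],[5,-0.5,-0.2,8,0],[5,-0.5,-0.2,9.4,0]]]}}

```text
t: 11.0
tool_pos: [0.4436, -0.3903, 0.0333]
tool_rot: [-1.065, 2.954, -0.004]
contact_force: [-0.8, 0.4, -0.2]
opening: 0.0498
grip_force: 0.0
```

Emit:
{"fn": "servo_tool", "kwargs": {"increments": [[[5,0,0,0.4,0],[5,0,0,0.8,0],[5,0,0,0.8,0]]]}}

```text
t: 11.3
tool_pos: [0.4429, -0.3901, 0.0248]
tool_rot: [-1.064, 2.955, -0.002]
contact_force: [-0.4, 0.1, 0.9]
opening: 0.0503
grip_force: 0.0
```

Emit:
{"fn": "servo_tool", "kwargs": {"increments": [[[5,0.1,0.5,0.3,0],[5,0.1,0.5,0.7,0],[5,0.1,0.5,1.0,0],[5,0.1,0.5,1.0,0]]]}}

```text
t: 11.7
tool_pos: [0.4382, -0.3861, 0.0134]
tool_rot: [1.064, -2.955, -0.001]
contact_force: [-0.4, -0.7, -0.5]
opening: 0.0498
grip_force: 0.0
```

Emit:
{"fn": "servo_tool", "kwargs": {"increments": [[[5,0,0,0.3,0],[5,0,0,0.6,0],[5,0,0,0.6,0]]]}}

```text
t: 12.0
tool_pos: [0.4382, -0.3861, 0.0074]
tool_rot: [1.064, -2.955, -0.002]
contact_force: [0.4, 0.1, -0.4]
opening: 0.0498
grip_force: 0.0
```

Emit:
{"fn": "servo_tool", "kwargs": {"increments": [[[5,0,0,0.3,0],[5,0,0,0.6,0],[5,0,0,0.8,0],[5,0,0,0.8,0]]]}}

```text
t: 12.4
tool_pos: [0.4382, -0.3862, -0.0005]
tool_rot: [1.064, -2.955, -0.001]
contact_force: [-0.4, 0.5, 0.5]
opening: 0.05
grip_force: 0.0
```

```bash
python3 - <<'E'
from h import *
st(); d=grab('wrist','w10'); s=grab('scene','s10')
P=[[.438,-.386,0]]
u,v=proj(s,P)[0].astype(int);print(u,v)
a=cv2.imread('pics/s10.png')[v-40:v+20,u-40:u+40]
o=np.vstack([cv2.resize(a,(533,400),interpolation=3)[:, :],])
w=cv2.imread('pics/w10.png')[60:400,140:500]
w=cv2.resize(w,(267,252)); z=np.zeros((400,800,3),np.uint8); z[:,:533]=o; z[:252,533:]=w
cv2.imwrite('pics/c8.png',z)
E
```

```text
12.4 [ 0.4382 -0.3862 -0.0005] [[-0.77, -0.638, -0.001], [-0.638, 0.77, 0.001], [0.0, 0.001, -1.0]] [-0.4  0.5  0.5] 0.050048240020240234 0.0
233 197
```

View pics/c8.png

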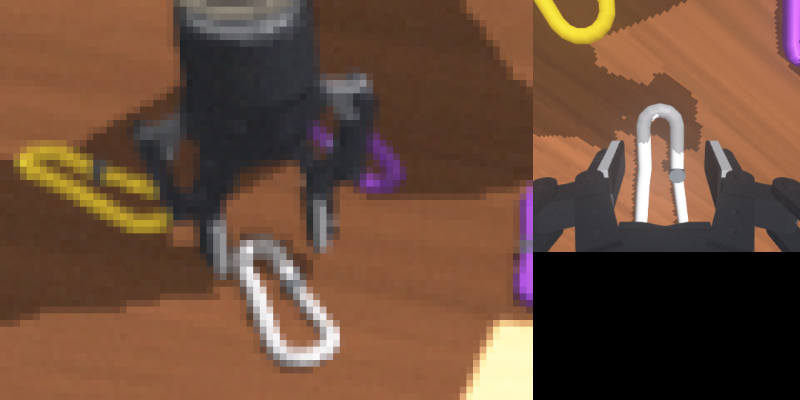

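Emit:
{"fn": "servo_tool", "kwargs": {"increments": [[[5,0,0,0.3,0],[5,0,0,0.6,0],[5,0,0,0.6,0]]]}}

```text
t: 12.8
tool_pos: [0.4382, -0.3861, -0.0066]
tool_rot: [1.064, -2.955, -0.002]
contact_force: [0.2, 0.2, -0.6]
opening: 0.0498
grip_force: 0.0
```

Emit:
{"fn": "servo_tool", "kwargs": {"increments": [[[5,0,0,0.2,0],[5,0,0,0.4,0],[5,0,0,0.4,0]]]}}

```text
t: 13.1
tool_pos: [0.4383, -0.3862, -0.0104]
tool_rot: [1.064, -2.956, -0.001]
contact_force: [0.5, 0.4, -0.7]
opening: 0.0502
grip_force: 0.0
```

Emit:
{"fn": "servo_tool", "kwargs": {"increments": [[[5,0,0,0.2,0],[5,0,0,0.4,0],[5,0,0,0.4,0]]]}}

```text
t: 13.4
tool_pos: [0.4383, -0.3862, -0.0144]
tool_rot: [1.064, -2.956, -0.001]
contact_force: [1.0, 0.2, -0.7]
opening: 0.05
grip_force: 0.0
```

Emit:
{"fn": "servo_tool", "kwargs": {"increments": [[[5,0,0,0.2,0],[5,0,0,0.4,0],[5,0,0,0.4,0]]]}}

```text
t: 13.7
tool_pos: [0.4387, -0.3867, -0.0163]
tool_rot: [1.065, -2.955, -0.001]
contact_force: [-3.7, 3.2, 9.2]
opening: 0.0498
grip_force: 5.1
```

Emit:
{"fn": "servo_tool", "kwargs": {"increments": [[[5,0,0,0.2,0],[5,0,0,0.4,0],[5,0,0,0.4,0]]]}}

```text
t: 14.0
tool_pos: [0.4389, -0.3869, -0.0165]
tool_rot: [1.065, -2.954, -0.004]
contact_force: [-12.6, 12.8, 34.6]
opening: 0.0502
grip_force: 17.0
```

Emit:
{"fn": "servo_tool", "kwargs": {"increments": [[[5,0,0,-0.9,0],[5,0,0,-0.9,0],[2.5,0,0,-0.9,0],[2.5,0,0,-0.9,0],[2.5,0,0,-0.9,0]]], "newtons": 70}}

```text
t: 14.5
tool_pos: [0.4385, -0.3865, -0.0131]
tool_rot: [1.064, -2.956, -0.001]
contact_force: [-0.4, 0.2, 5.3]
opening: 0.0281
grip_force: 68.6
```

Emit:
{"fn": "servo_tool", "kwargs": {"increments": [[[2.5,0,0,0,0],[2.5,0,0,0,0]]], "newtons": 70}}

```text
t: 14.7
tool_pos: [0.4385, -0.3865, -0.0131]
tool_rot: [1.064, -2.956, -0.0]
contact_force: [-0.4, 0.0, 4.0]
opening: 0.0279
grip_force: 68.6
```

Emit:
{"fn": "servo_tool", "kwargs": {"increments": [[[2.5,0,0,-3,0],[2.5,0,0,-7,0],[2.5,0,0,-11,0],[2.5,0,0,-15,0],[2.5,0,0,-17,0]]]}}

```text
t: 15.2
tool_pos: [0.4393, -0.3873, 0.16]
tool_rot: [-1.064, 2.954, -0.006]
contact_force: [0.3, -0.3, -2.0]
opening: 0.028
grip_force: 69.6
```

```bash
python3 - <<'E'
from h import *
from scipy.optimize import least_squares
s=np.radians(38);D=np.array([-np.cos(s),0,-np.sin(s)]);N=np.array([-np.sin(s),0,np.cos(s)])
loc=np.array([.042,0,.194])+D*.106+N*.02475
def W(dx,dy,l,z=0):
    c,q=np.cos(CY),np.sin(CY); return np.array([.6084+dx+c*l[0]-q*l[1],-.0023+dy+q*l[0]+c*l[1],l[2]])
obs={'wrist3':(319,127),'wrist4':(292.6,187),'w8':(271,206.5)}
def res(p,keys=obs):
    o=[]
    for k in keys:
        d=load(k);P=W(p[0],p[1],loc);q=proj(d,P)[0];c,_=ray(d,0,0)
        q[1]-=.00375*d['fy']/np.linalg.norm(P-c); o+=list(q-obs[k])
    return o
for ks in (['wrist3'],['wrist4'],['w8'],list(obs)):
    r=least_squares(res,[0,0],args=(ks,));print(ks,r.x,np.round(r.fun,1))
# held hook
st();d=grab('wrist','w11');i=d['img'].astype(int)
m=((i.max(2)-i.min(2)<35)&(i.min(2)>120)).astype(np.uint8)
n,l,S,c=cv2.connectedComponentsWithStats(m)
for k in range(1,n):
    if S[k,4]>150: print(k,S[k],c[k])
E
```

```text
['wrist3'] [0.0068254  0.00244375] [0. 0.]
['wrist4'] [0.00415774 0.00270861] [ 0. -0.]
['w8'] [0.00539128 0.00222837] [-0.  0.]
['wrist3', 'wrist4', 'w8'] [0.00529    0.00242415] [ 0.2 -2.2 -0.6  1.9  0.4 -0.2]
15.2 [ 0.4393 -0.3873  0.16  ] [[-0.77, -0.638, 0.003], [-0.638, 0.77, -0.003], [-0.0, -0.004, -1.0]] [ 0.3 -0.3 -2. ] 0.028038793872542503 69.60382461547852
2 [ 279  208   96  153 6058] [320.67134368 278.43182569]
4 [260 247  23  48 528] [271.47727273 268.81628788]
5 [  13  251  135   87 4390] [ 76.46993166 295.77517084]
8 [160 346  18  19 177] [169.33898305 355.94915254]
```

```bash
python3 - <<'E'
from h import *
d=load('w11');M=np.array(ctrl.get_image('wrist')['mount']);Mi=np.linalg.inv(M)
def pj(p):
    q=Mi[:3,:3]@np.array(p)+Mi[:3,3];return np.round([d['fx']*q[0]/q[2]+d['cx'],d['fy']*q[1]/q[2]+d['cy']],1)
for x in(.0255,.0275,.0295,.0315,.0335):print(x,pj([x,0,-.0176]),pj([x,0,-.0195]))
i=d['img'].astype(int);m=((i.max(2)-i.min(2)<35)&(i.min(2)>120))
for v in range(204,262,6):
    u=np.where(m[v,240:400])[0]+240
    seg=np.split(u,np.where(np.diff(u)>1)[0]+1);print(v,[(int(a[0]),int(a[-1])) for a in seg if len(a)>2])
print(pj([.015,.0155,-.0176]),pj([.015,-.0155,-.0176]))
E
```

```text
0.0255 [316.  217.4] [316.  218.8]
0.0275 [316. 213.] [316.  214.4]
0.0295 [316.  208.6] [316.  209.9]
0.0315 [316.  204.2] [316.  205.4]
0.0335 [316.  199.7] [316.  200.9]
204 []
210 [(306, 330)]
216 [(296, 340)]
222 [(290, 346)]
228 [(287, 315), (321, 349)]
234 [(285, 305), (331, 350)]
240 [(284, 303), (333, 352)]
246 [(284, 303), (333, 351)]
252 [(271, 281), (287, 303), (333, 348), (354, 364)]
258 [(269, 279), (287, 303), (333, 348), (355, 366)]
[350.9 239.8] [281.2 239.8]
```

```bash
cat >> h.py <<'E'
_s=np.radians(38);_D=np.array([-np.cos(_s),0,-np.sin(_s)]);_N=np.array([-np.sin(_s),0,np.cos(_s)])
def leg(h,dx=.004,dy=.0024):
    l=np.array([.042,0,.194])+_D*.106+_N*h; c,q=np.cos(CY),np.sin(CY)
    return np.array([.6084+dx+c*l[0],-.0023+dy+q*l[0],l[2]])
def tgt(rx,ry,h=.020,psi=11):
    p=np.radians(psi);L=leg(h);hx=np.array([np.sin(p),-np.cos(p)]);hy=np.array([np.cos(p),np.sin(p)])
    xy=L[:2]-(rx+.031)*hx-(ry+.0005)*hy
    return (*xy,L[2]-.0176,psi)
E
python3 - <<'E'
from h import *
print(leg(.02));a=tgt(.021,.038);print(a,tgt(.021,.005),tgt(.040,.005))
o=ctrl.get_obs()['tool_pos']
plan([(.45,-.30,.25,112,2.5,2),(*a[:2],.25,11,2.5,13),(*a[:2],a[2]+.03,11,2.5,3),(*a[:2],a[2]+.03,11,2.5,2)])
E
```

```text
[ 0.55875801 -0.00454083  0.1445001 ]
(np.float64(0.5110432925189012), np.float64(0.03915763632661246), np.float64(0.12690009868761465), 11) (np.float64(0.5434369895726742), np.float64(0.04545433317403844), np.float64(0.12690009868761465), 11) (np.float64(0.5398116186605199), np.float64(0.06410524965954405), np.float64(0.12690009868761465), 11)
[[[2.5, -3.2, 3.1, -4.5, 8.8], [2.5, -6.4, 6.1, -9.0, 17.6], [2.5, -8.4, 7.8, -9.0, 25.4], [2.5, -10.4, 9.5, -9.0, 33.2], [2.5, -12.5, 11.3, -9.0, 40.9]]] -> [ 0.464 -0.222  0.25  88.692]
[[[2.5, -0.4, 2.6, -0.0, 7.8], [2.5, -0.8, 5.2, -0.0, 15.5], [2.5, -1.2, 7.9, -0.0, 23.3], [2.5, -1.6, 10.5, -0.0, 31.1], [2.5, -2.0, 13.1, -0.0, 38.8]]] -> [ 0.488 -0.091  0.25  49.846]
[[[2.5, 1.3, 2.3, -0.0, 7.8], [2.5, 2.6, 4.6, -0.0, 15.5], [2.5, 4.0, 6.9, -0.0, 23.3], [2.5, 5.3, 9.2, -0.0, 31.1], [2.5, 6.6, 11.5, -0.0, 38.8]]] -> [ 0.511  0.039  0.25  11.   ]
[[[2.5, -0.0, -0.0, 3.1, -0.0], [2.5, -0.0, -0.0, 6.2, -0.0], [2.5, -0.0, -0.0, 9.3, -0.0], [2.5, -0.0, -0.0, 9.3, -0.0], [2.5, -0.0, -0.0, 9.3, -0.0]]] -> [ 0.511  0.039  0.157 11.   ]
```

Emit:
{"fn": "servo_tool", "kwargs": {"increments": [[[2.5,-3.2,3.1,-4.5,8.4],[2.5,-6.4,6.1,-9,16.8],[2.5,-8.4,7.8,-9,25],[2.5,-10.4,9.5,-9,33],[2.5,-12.5,11.3,-9,41]]]}}

```text
t: 15.8
tool_pos: [0.4622, -0.218, 0.2446]
tool_rot: [-0.046, -3.139, -0.002]
contact_force: [0.1, -0.6, -2.5]
opening: 0.0281
grip_force: 69.7
```

Emit:
{"fn": "servo_tool", "kwargs": {"increments": [[[2.5,-0.4,2.6,0,7.8],[2.5,-0.8,5.2,0,15.5],[2.5,-1.2,7.9,0,23.3],[2.5,-1.6,10.5,0,31.1],[2.5,-2,13.1,0,38.8]]]}}

```text
t: 16.3
tool_pos: [0.4848, -0.0877, 0.2432]
tool_rot: [-1.086, -2.942, -0.0]
contact_force: [-0.3, 0.3, -2.3]
opening: 0.0282
grip_force: 69.5
```

Emit:
{"fn": "servo_tool", "kwargs": {"increments": [[[2.5,1.3,2.3,0,7.8],[2.5,2.6,4.6,0,15.5],[2.5,4,6.9,0,23.3],[2.5,5.3,9.2,0,31.1],[2.5,6.6,11.5,0,38.8]]]}}

```text
t: 16.8
tool_pos: [0.5085, 0.0424, 0.2431]
tool_rot: [-2.002, -2.415, 0.005]
contact_force: [0.5, 0.3, -2.0]
opening: 0.0278
grip_force: 69.5
```

```bash
python3 - <<'E'
from h import *
st(); d=grab('wrist','w12')
i=d['img'].astype(int);m=((i.max(2)-i.min(2)<35)&(i.min(2)>120)).astype(np.uint8)
for v in(216,240):
    u=np.where(m[v,240:400])[0]+240
    print(v,u[0],u[-1])
a=tgt(.021,.038); plan([(*a[:3],11,2.5,5)])
E
```

```text
16.8 [0.5085 0.0424 0.2431] [[-0.186, 0.983, -0.005], [0.983, 0.186, 0.001], [0.002, -0.005, -1.0]] [ 0.5  0.3 -2. ] 0.02775314236103975 69.54372525215149
216 296 340
240 284 394
[[[2.5, -0.1, 0.0, 2.3, -0.1], [2.5, -0.3, 0.0, 4.6, -0.2], [2.5, -0.4, 0.1, 7.0, -0.2], [2.5, -0.5, 0.1, 9.3, -0.3], [2.5, -0.7, 0.1, 11.6, -0.4]]] -> [ 0.511  0.039  0.127 11.   ]
```

Emit:
{"fn": "servo_tool", "kwargs": {"increments": [[[2.5,-0.1,0,2.5,0],[2.5,-0.3,0,5,0],[2.5,-0.4,0.1,8,0],[2.5,-0.6,0.1,8.6,0],[2.5,-0.6,0.1,8.6,0]]]}}

```text
t: 17.35
tool_pos: [0.5098, 0.0354, 0.1576]
tool_rot: [-1.995, -2.42, 0.006]
contact_force: [1.2, -0.4, -1.3]
opening: 0.0281
grip_force: 69.7
```

```bash
python3 - <<'E'
from h import *
st(); a=tgt(.021,.038);b=tgt(.021,.026); print(a)
plan([(*a[:3],11,2.5,3),(*a[:3],11,2.5,2)])
E
```

```text
17.35 [0.5098 0.0354 0.1576] [[-0.191, 0.982, -0.006], [0.982, 0.191, 0.0], [0.002, -0.006, -1.0]] [ 1.2 -0.4 -1.3] 0.028091267016168917 69.71538662910461
(np.float64(0.5110432925189012), np.float64(0.03915763632661246), np.float64(0.12690009868761465), 11)
[[[2.5, 0.1, 0.1, 1.0, 0.0], [2.5, 0.2, 0.1, 2.0, 0.0], [2.5, 0.3, 0.2, 3.1, 0.0], [2.5, 0.3, 0.2, 3.1, 0.0], [2.5, 0.3, 0.2, 3.1, 0.0]]] -> [ 0.511  0.039  0.127 11.   ]
```

Emit:
{"fn": "servo_tool", "kwargs": {"increments": [[[2.5,0.2,0.1,1,0],[2.5,0.3,0.1,2,0],[2.5,0.3,0.1,3.1,0],[2.5,0.3,0.1,3.1,0]]]}}

```text
t: 17.75
tool_pos: [0.511, 0.0388, 0.128]
tool_rot: [-1.996, -2.422, 0.003]
contact_force: [-1.0, 0.2, -2.8]
opening: 0.0278
grip_force: 69.7
```

```bash
python3 - <<'E'
from h import *
st(); d=grab('wrist','w13')
b=tgt(.021,.026)
plan([(*b[:3],11,2.5,3)])
# staple position check: bright rod in wrist view? predicted px of staple corners
print(proj(d,[leg(.0285),leg(.013)]))
E
```

```text
17.75 [0.511  0.0388 0.128 ] [[-0.191, 0.982, -0.003], [0.982, 0.191, 0.0], [0.001, -0.003, -1.0]] [-1.   0.2 -2.8] 0.027791902525977095 69.71746802330017
[[[2.5, 0.0, 0.4, 0.1, 0.0], [2.5, 0.0, 0.8, 0.1, 0.0], [2.5, 0.0, 1.2, 0.2, 0.0]]] -> [ 0.523  0.041  0.127 11.   ]
[[387.17700566 371.50507901]
 [400.62983319 355.23085231]]
```

Emit:
{"fn": "servo_tool", "kwargs": {"increments": [[[2.5,0,0.4,0.1,0],[2.5,0,0.8,0.1,0],[2.5,0,1.2,0.1,0],[2.5,0,1.5,0.1,0],[2.5,0,1.5,0.1,0]]]}}

```text
t: 18.3
tool_pos: [0.5273, 0.0415, 0.1292]
tool_rot: [-1.998, -2.424, 0.001]
contact_force: [-0.7, -0.5, -2.0]
opening: 0.0279
grip_force: 69.8
```

Emit:
{"fn": "servo_tool", "kwargs": {"increments": [[[2.5,0,0.2,0,0],[2.5,0,0.4,0,0],[2.5,0,0.6,0,0],[2.5,0,0.6,0,0]]]}}

```text
t: 18.7
tool_pos: [0.5327, 0.0428, 0.1287]
tool_rot: [-1.998, -2.424, 0.001]
contact_force: [-2.5, 0.0, -1.9]
opening: 0.028
grip_force: 69.8
```

Emit:
{"fn": "servo_tool", "kwargs": {"increments": [[[2.5,0,0.2,0,0],[2.5,0,0.4,0,0],[2.5,0,0.6,0,0],[2.5,0,0.6,0,0]]]}}

```text
t: 19.1
tool_pos: [0.5387, 0.0437, 0.1288]
tool_rot: [-1.998, -2.424, 0.001]
contact_force: [-3.4, 0.4, -1.6]
opening: 0.028
grip_force: 69.9
```

Emit:
{"fn": "servo_tool", "kwargs": {"increments": [[[2.5,0,0.2,0.1,0],[2.5,0,0.4,0.1,0],[2.5,0,0.4,0.1,0]]]}}

```text
t: 19.4
tool_pos: [0.5426, 0.0448, 0.1278]
tool_rot: [-1.998, -2.424, -0.0]
contact_force: [-3.6, 0.3, -2.2]
opening: 0.0279
grip_force: 70.0
```

```bash
python3 - <<'E'
from h import *
for k in range(4):
    o=ctrl.get_obs(); print(np.round(o['tool_pos'],4),np.round(o['contact_force'],1),np.round(o['wrist_torque'],2)); ctrl.get_image('wrist')
E
```

```text
[0.5426 0.0448 0.1278] [-3.6  0.3 -2.2] [ 0.23  0.7  -0.22]
[0.5425 0.0449 0.1277] [-4.   1.  -1.9] [ 0.21  0.67 -0.22]
[0.5425 0.0449 0.1277] [-4.7  0.8 -2.2] [ 0.21  0.75 -0.14]
[0.5425 0.0449 0.1277] [-4.7  0.9 -2.7] [ 0.2   0.71 -0.21]
```

Emit:
{"fn": "servo_tool", "kwargs": {"increments": [[[2.5,0,0.1,0,0],[2.5,0.3,0.1,0,0],[2.5,0.6,0.1,0,0],[2.5,0.9,0.1,0,0]]]}}

```text
t: 20.0
tool_pos: [0.5423, 0.0537, 0.1283]
tool_rot: [1.997, 2.424, 0.001]
contact_force: [-2.1, -0.1, -2.4]
opening: 0.0284
grip_force: 69.8
```

Emit:
{"fn": "servo_tool", "kwargs": {"increments": [[[2.5,0.3,0,0,0],[2.5,0.6,0,0,0],[2.5,0.6,0,0,0]]]}}

```text
t: 20.3
tool_pos: [0.5417, 0.06, 0.1285]
tool_rot: [1.995, 2.424, 0.003]
contact_force: [-1.0, 0.6, -1.6]
opening: 0.0279
grip_force: 69.8
```

Emit:
{"fn": "servo_tool", "kwargs": {"increments": [[[2.5,0.2,0,0,0],[2.5,0.4,0,0,0],[2.5,0.4,0,0,0]]]}}

```text
t: 20.6
tool_pos: [0.5403, 0.0636, 0.1282]
tool_rot: [1.997, 2.424, 0.001]
contact_force: [-0.1, -0.7, -2.1]
opening: 0.0275
grip_force: 69.8
```

Emit:
{"fn": "servo_tool", "kwargs": {"increments": [[[2.5,0.2,0,0,0],[2.5,0.3,0,0,0],[2.5,0.3,0,0,0]]]}}

```text
t: 20.9
tool_pos: [0.54, 0.0663, 0.1285]
tool_rot: [1.997, 2.424, 0.001]
contact_force: [1.6, -0.4, -1.1]
opening: 0.028
grip_force: 69.7
```

Emit:
{"fn": "servo_tool", "kwargs": {"increments": [[[2.5,0,-0.2,0,0],[2.5,0,-0.4,0,0],[2.5,0,-0.4,0,0]]]}}

```text
t: 21.2
tool_pos: [0.5382, 0.0656, 0.1296]
tool_rot: [1.993, 2.421, 0.008]
contact_force: [9.7, 0.1, -2.1]
opening: 0.0278
grip_force: 69.6
```

Emit:
{"fn": "servo_tool", "kwargs": {"increments": [[[2.5,0.3,0.3,0,0],[2.5,0.5,0.3,0,0],[2.5,0.5,0.3,0,0]]]}}

```text
t: 21.5
tool_pos: [0.54, 0.0677, 0.1293]
tool_rot: [1.991, 2.417, -0.003]
contact_force: [7.6, -11.2, -2.7]
opening: 0.0283
grip_force: 69.6
```

Emit:
{"fn": "servo_tool", "kwargs": {"increments": [[[2.5,-0.4,0.1,0,0],[2.5,-0.4,0.1,0,0],[4,-0.4,0.1,0,0],[4,-0.4,0.1,0,0],[4,-0.4,0.1,0,0]]]}}

```text
t: 22.0
tool_pos: [0.5387, 0.0678, 0.1278]
tool_rot: [-1.997, -2.424, 0.0]
contact_force: [0.1, -0.2, 0.8]
opening: 0.0399
grip_force: 0.0
```

Emit:
{"fn": "servo_tool", "kwargs": {"increments": [[[4,0,0,-1,0],[4,0,0,-2.5,0],[4,0,0,-5,0],[4,0,0,-9,0],[4,0,0,-13,0]]]}}

```text
t: 22.5
tool_pos: [0.539, 0.0675, 0.2605]
tool_rot: [1.998, 2.424, 0.001]
contact_force: [1.2, 0.1, 0.2]
opening: 0.0402
grip_force: 0.0
```

Emit:
{"fn": "servo_tool", "kwargs": {"increments": [[[4,2,-4,-1,0],[4,6,-8,-2,0],[4,10,-12,-2,0],[4,12,-14,-2,0],[4,12,-14,-2,0]]]}}

```text
t: 23.0
tool_pos: [0.3765, 0.1605, 0.2804]
tool_rot: [1.991, 2.428, 0.006]
contact_force: [0.3, 0.5, 0.3]
opening: 0.0404
grip_force: 0.0
```

```bash
python3 - <<'E'
from h import *
st(); 
d=grab('top','t20'); b=load('top0')
df=np.abs(d['img'].astype(int)-b['img']).max(2)
# hook mask near staple on the panel
i=d['img'].astype(int); x0,x1,y0,y1=262,370,160,222
m=((i.max(2)-i.min(2)<40)&(i.min(2)>130)).astype(np.uint8); m[:y0]=0;m[y1:]=0;m[:,:x0]=0;m[:,x1:]=0
m0=((b['img'].astype(int).max(2)-b['img'].astype(int).min(2)<40)&(b['img'].min(2)>130))
for v in range(164,216,2): print(v,''.join('#' if m[v,u] else '.' for u in range(280,350)))
print(proj(d,[leg(.0285),leg(.013)]))
E
```

```text
23.0 [0.3765 0.1605 0.2804] [[-0.196, 0.981, 0.004], [0.981, 0.196, 0.002], [0.001, 0.004, -1.0]] [0.3 0.5 0.3] 0.04036303320340833 0.0
164 ............................######...######...........................
166 ............................#######..#######..........................
168 ............................######....######..........................
170 .............................###############..........................
172 .............................#######.#######..........................
174 .............................###############..........................
176 .............................###############..........................
178 .............................###############..........................
180 .............................################.........................
182 ..............................###############.........................
184 ..............................##############..........................
186 ..............................##############..........................
188 ..............................##############................
[... 344 characters left out ...]
.....####................................
200 .......................###......####..................................
202 ......................###.....####....................................
204 ....................####.....###......................................
206 ...................###.....####.......................................
208 ...................###....###.........................................
210 ....................########..........................................
212 ......................................................................
214 ......................................................................
[[316.88953804 188.5118809 ]
 [316.73676626 186.04328236]]
```

```bash
python3 - <<'E'
from h import *
d=load('t20')
for a in(0,.1,.2,.4):
    e=a-np.radians(38); f=.128*np.array([-np.cos(e),np.sin(e)]); print(a,proj(d,HIN+[.004,.0024,0]+np.array([np.cos(CY)*f[0],np.sin(CY)*f[0],f[1]])))
for k in range(8): n=ctrl.get_image('top')
df=np.abs(n['img'].astype(int)-d['img']).max(2)[155:225,260:375]; print('changed px',(df>40).sum())
c=d['img'].astype(int)
for u in(326,328):print(u,[int(v) for v in range(180,200) if c[v,u].max()-c[v,u].min()<40])
st()
print(ctrl.finish_job())
E
```

```text
0 [[317.12389249 190.91957998]]
0.1 [[317.23764509 192.77901632]]
0.2 [[317.32516881 194.28511588]]
0.4 [[317.41519525 196.14017796]]
changed px 51
326 []
328 []
23.45 [0.3794 0.1579 0.2778] [[-0.19, 0.982, -0.001], [0.982, 0.19, -0.0], [-0.0, -0.001, -1.0]] [-0.5  0.  -0.3] 0.039882615050670304 0.0
the job is handed in; nothing more can be done
None
```

The job is handed in at 23.5 s: the hasp is folded flat (about 0.03 rad measured), the snap hook hangs clipped on the staple's lower leg, the gripper is clear, and the other tools were not approached. The hand-in call gave no verdict, and I inferred that the gate had shut from the hook resisting a pull-back rather than seeing it.

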